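# Shift the panel feed gearbox to slow

## Task

Set the feed gearbox to slow: pull its sprung selector knob up out of neutral, turn it to the side of the one-stud disc, feel for the notch there (its exact place is not known) and let the knob drop fully home into it, then let go. Turn only while the pin is clear and never force it: the pin must not be pressed hard (20 N) against the notches, the lands or the end of the pull. Leave the tools and other things on the bench and gearbox where they are.

Things in the scene. Friction and masses are not known exactly. Their poses are not given: they have to be found in the camera images.
- gearbox: grey feed gearbox bolted to the bench, flat top 100 mm above the bench. Origin on the bench directly under the vertical axis of the selector; x axis points to the motor at the rear, y to the feed roller at the left, z up. The body reaches 85 mm to -x, 135 mm to +x (then the motor, lower than 115 mm) and 100 mm to either side of that axis
- knob_grip (a point): point on the selector's axis at the height to grip its black knob: a bar 50 mm long (along the pointer), 14 mm thick and 29 mm high, its underside 23 mm and its top 52 mm above the gearbox top; this point is 40 mm above the gearbox top (all with the knob down) and rises with it. Its x axis points away from the pointer, y across the bar
- selector_turn (a joint): rotation of the selector (rad), positive anticlockwise from above, limits -1.57 and 1.57. At 0 (neutral) the pointer points along the gearbox's -x; the neutral slot gives the pin 0.08 rad of play to each side. The two feed notches lie about 1.15 rad to either side, but each was clamped by hand anywhere from 0.88 to 1.42 rad and its place is not measured
- selector_lift (a joint): how far the knob is pulled up (m), 0 fully home. The pull (spring and weight) is about 5 N at 0 and 7 N at 0.010. The pin clears the lands between the notches at 0.008, and rests on them at 0.008 if let go beside a notch, from where it drops in by the spring alone once turned over a notch; a hard stop ends the pull at 0.016
- index_pin: steel pin, 8 mm thick with a flat end, that hangs from the tip of the steel pointer, 44 mm from the selector axis. Origin on the axis at the gearbox top's height (knob down); the pin is at its -x. The pin's end is 2 mm above the gearbox top when home. The lands it passes over are 10 mm high, from radius 38 to 50 mm; a feed notch between them is 11 mm wide
- pin_tip (a point): the centre of the index pin, 44 mm from the selector axis, 6 mm above the gearbox top when home
- mark_slow: brass disc 28 mm across with ONE stud, on the gearbox top outside the lands: marks the slow feed. 70 mm from the selector axis, 66 degrees to one side of neutral; the notch it marks is within 0.27 rad of its direction. Origin under its centre, total height 10 mm
- mark_fast: the same disc with THREE studs, on the other side: marks the fast feed. Origin under its centre
- grease_tin: small round metal tin, 34 mm across, 30 mm high, loose on the rear of the gearbox top; origin under its centre
- gouge_wide: wood-carving gouge with turned handle, 240 mm long, lying in front of the gearbox; origin underneath, near its middle
- gouge_narrow: narrower gouge, 240 mm long, lying to the right; origin underneath, near its middle
- mallet: wooden mallet, head 75 x 120 x 60 mm, lying on the left; origin underneath, on the handle's line
- carved_offcut: board offcut 220 x 120 x 18 mm lying on the right; origin under its centre
- glue_bottle: standing bottle 56 mm across, 150 mm high, on the left; origin under its centre

How it is judged:
By the outcome, as a careful person would: the job done as asked, in the order asked, and still so for the second after the job is handed in, with the robot touching nothing.
It also fails if it takes over 48 s, if anything falls off the work surface, if the arm or the gripper's body presses on something with over 40 N, if the wrist force passes 120 N, or if a joint passes its speed limit or range.

## Robot

A 6-joint arm with a two-finger parallel gripper is mounted at the origin on the work surface. World frame = base frame: x ahead of the robot, y to its left, z up, the work surface at z = 0. Lengths are in m, angles in rad, forces in N, time in s.
With the tool pointing down it reaches from about 0.325 to 0.85 m from the base axis. Payload 15.5 kg.
Tool frame: the origin (TCP) lies at the very end of the fingers, on their centre line; the grasp point (between the pads) lies 19 mm behind it; z points along the fingers, y is the line along which they close (so a half turn about z gives the same grasp; the last joint's range is limited). The gripper opens to 91 mm and grips with 3 to 60 N. Pads are 32 mm wide; open, the fingers measure 118 mm over their backs; the gripper's body (76 mm by 178 mm) begins 60 mm behind the grasp point.
Start: joints at [1.133, 0.494, 1.345, -0, 1.302, -0.096], TCP at [0.21, 0.589, 0.214] pointing down, gripper open.
Joint ranges: [-2.91, 2.91], [-0.82, 2.16], [0.22, 2.67], [-1.22, 4.37], [0.12, 2.79], [-3.08, 3.08]. Speed limits (rad/s): [1.89, 1.89, 2.57, 3.01, 3.01, 3.01].

## Interface

Orientations are given as [roll, pitch, yaw] about the fixed x, y, z axes, in that order (R = Rz(yaw) Ry(pitch) Rx(roll)).
In Python, from station import read_state, camera, close_job gives the robot as it stands. The module is installed in compiled form; this text tells all that it offers.
- The arm moves only by the tool arm_command, never from a script. Its arguments are lists of equal length, an entry for each row: "dp": the shift along the tool's x, y, z in mm, a list of three; "twist": the turn about the tool's z in degrees. In form: {"dp": [[tx, ty, tz], ...], "twist": [twist, ...]}. A call has exactly 8 rows; each row shifts and turns the commanded pose from where the row before left it, along the tool's axes as they then stand; what a row does not reach is not made up. A row lasts 1/8 s, in which the tool goes at most 62.5 mm and 10.7 degrees, less where a joint would pass 70% of its speed; a pose out of reach is approached as far as the arm can. A call is refused whole if a number of a shift passes 62.5 or a number of a turn 10.7, either way. A call with a gripper value outside its range is refused whole. "grip" is the closure in counts, from 0 (fully open) to 255 (shut), set as the call begins (left out, the last holds). The fingers move at their own pace and stop on an object; "force" is the grip in N (left out, the last holds). Time passes only in rows, so rows that do not move let the fingers close, or fill a call up. It gives the time, the measured TCP pose, the force, the opening and the grip force at its end, in the units of the state.
- read_state(): the state, without advancing time (a new reading comes with each control period).
- camera(name): name is "scene" or "top" or "wrist"; returns a dict with "img" (420x560x3 uint8, red, green, blue), "vertical_fov" (degrees; the focal length in pixels is half the picture's height over the tangent of half this angle, whatever the lens; pixels are square), "cx", "cy" (the principal point, pixels), "D" ([k1, k2, p1, p2, k3] as OpenCV has them; the pictures are not rectified), "world_to_cam" (4x4, takes a point from world to camera coordinates); the wrist camera has in their place "hand_eye" (4x4, takes a point from camera to tool coordinates, whose origin is the TCP and whose axes are the flange's). Camera axes: x right, y down, z forward; pixel columns grow to the right and rows downward; lengths in m; the calibration is good to about 2 mm. A picture is of the moment at which its call begins: read the wrist's pose just before it. There is no depth.
- close_job(): hands the job in; it is judged then, once.
The state is a dict: "time": time; "joints": joint angles; "qd": joint speeds; "effort": joint torques, N m; "ee_pos": TCP position; "tcp_rot": TCP orientation; "contact_force": force on the tool from outside, world axes, zero at the start; "torque": the same for the moment, N m; "finger_gap": opening from 0.0 (shut) to 1.0 (fully open); "gripper_force": force on a finger pad.
Only numpy, scipy, OpenCV 4.12 (cv2) and the standard library are available. Lean on these libraries where they do the work, as an engineer would, in place of code of your own. Each camera call takes 0.05 s, during which the arm holds its last target. There are 200 camera calls.

## Working session

There is one attempt and no reset: what is moved stays moved. The work goes in short steps, Python scripts to look and compute and a tool call to move; the robot and the scene stay as the last step left them, time stands still between calls to the robot, and variables do not carry over. Pictures are saved under pics/ and viewed, at most 10 in all, crops included, and the job is handed in when it is done.

Besides the shell and the picture viewer there is one more tool, called after "Request:" by a JSON object that holds its "api" and its "payload". arm_command: Moves the arm, as the interface text tells. Its arguments: {"type":"object","properties":{"dp":{"type":"array"},"twist":{"type":"array"},"grip":{"type":"number"},"force":{"type":"number"}},"required":["dp","twist"]}

```bash
mkdir -p pics
cat > h.py <<'E'
import numpy as np, cv2
from station import read_state, camera, close_job
def K(c):
    f=210/np.tan(np.radians(c["vertical_fov"])/2); return np.array([[f,0,c["cx"]],[0,f,c["cy"]],[0,0,1.]])
def ray(c,uv,T):  # T world_to_cam
    p=cv2.undistortPoints(np.array([[uv]],float),K(c),np.array(c["D"],float))[0,0]
    R=T[:3,:3];o=-R.T@T[:3,3];return o,R.T@np.array([p[0],p[1],1.])
def onz(c,uv,z,T=None):
    o,d=ray(c,uv,np.array(c["world_to_cam"]) if T is None else T);return o+d*(z-o[2])/d[2]
def proj(c,P,T=None):
    T=np.array(c["world_to_cam"]) if T is None else T
    return cv2.projectPoints(np.array(P,float).reshape(-1,3),cv2.Rodrigues(T[:3,:3])[0],T[:3,3],K(c),np.array(c["D"],float))[0][:,0]
def wristT(c,s):
    from scipy.spatial.transform import Rotation as Ro
    M=np.eye(4);M[:3,:3]=Ro.from_euler('xyz',s["tcp_rot"]).as_matrix() if np.size(s["tcp_rot"])==3 else np.array(s["tcp_rot"]);M[:3,3]=s["ee_pos"]
    return np.linalg.inv(M@np.array(c["hand_eye"]))
E
python3 - <<'E'
from h import *
s=read_state();print(s)
a=camera("top");b=camera("scene")
for n,c in(("top",a),("scene",b)):
    cv2.imwrite(f"pics/{n}0.png",c["img"][:,:,::-1]);np.save(n+".npy",c,allow_pickle=True)
    print(c["vertical_fov"],c["world_to_cam"])
E
```

```text
{'time': 0.0, 'joints': array([ 1.13249333e+00,  4.94192307e-01,  1.34612232e+00, -3.65937950e-05,
        1.30250903e+00, -9.55088624e-02]), 'qd': array([-0.00106107,  0.00202505, -0.00086323, -0.00138845, -0.00140889,
        0.00103409]), 'effort': array([-4.75338646e-03, -8.78814554e+01, -3.81859124e+01,  7.02497712e-02,
        5.31410496e-02, -1.48960758e-04]), 'ee_pos': array([0.20992662, 0.58828566, 0.21333558]), 'tcp_rot': array([-3.14036390e+00, -8.22808041e-05,  2.79880820e+00]), 'contact_force': array([ 0.95048722, -0.50429663, -0.33010977]), 'torque': array([-0.02238934,  0.01287098, -0.06609605]), 'gripper_force': 0.0, 'finger_gap': 1.0017425735505023}
57.806636666691396 [[ 1.14139514e-03 -9.99999340e-01 -1.32578451e-04 -6.60431164e-03]
 [-9.80310921e-01 -1.09274429e-03 -1.97457093e-01  5.44823352e-01]
 [ 1.97456818e-01  3.55344671e-04 -9.80311521e-01  1.26292001e+00]
 [ 0.00000000e+00  0.00000000e+00  0.00000000e+00  1.00000000e+00]]
54.87055953397524 [[ 0.58605819  0.81016986 -0.0126727  -0.33143954]
 [ 0.5948659  -0.44082631 -0.6721657  -0.26318423]
 [-0.55015485  0.38638966 -0.74029229  1.51426774]
 [ 0.          0.          0.          1.        ]]
```

View pics/top0.png

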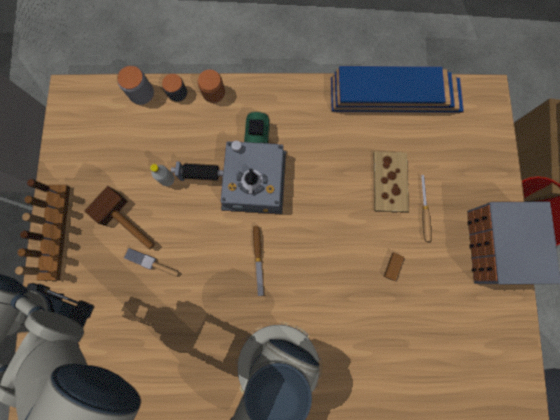

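View pics/scene0.png

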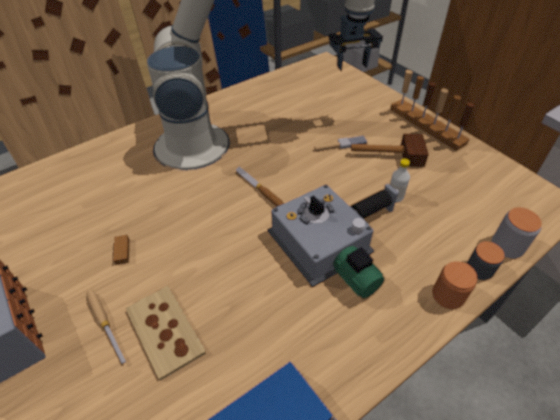

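The top view shows the gearbox with the knob near (251,178), discs near (232,187) and (270,188), the roller to the left and the motor at the rear. The scene view shows the knob near (317,205). Next I'll enlarge both.

Run:
```python
from h import *
a=np.load("top.npy",allow_pickle=True).item();b=np.load("scene.npy",allow_pickle=True).item()
x=cv2.resize(a["img"][135:220,210:295],None,fx=4.7,fy=4.7,interpolation=cv2.INTER_CUBIC)
y=cv2.resize(b["img"][178:263,268:353],None,fx=4.7,fy=4.7,interpolation=cv2.INTER_CUBIC)
cv2.imwrite("pics/crop1.png",np.hstack([x,y])[:,:,::-1])
for n,uv,z in (("knobtop",(251,177),.152),("dL",(232,187),.11),("dR",(270,188),.11)): print(n,onz(a,uv,z))
for uv in((223,143),(284,145),(283,213),(221,211)): print(onz(a,uv,.1))
```

```text
knobtop [0.61017108 0.08587669 0.152     ]
dL [0.58699535 0.15212981 0.11      ]
dR [0.58367339 0.02503688 0.11      ]
[0.74584633 0.18869306 0.1       ]
[ 0.73864048 -0.02205867  0.1       ]
[ 0.50074085 -0.0184123   0.1       ]
[0.50723753 0.18795419 0.1       ]
```

View pics/crop1.png

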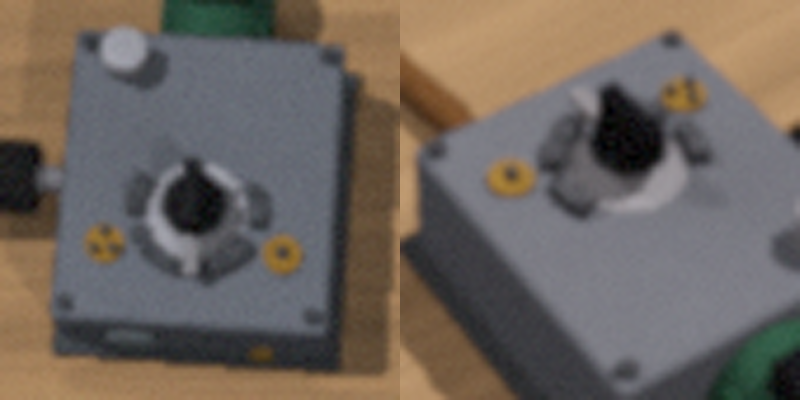

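The three-stud disc is on the left (y+) and the one-stud disc on the right (y-), so slow is an anticlockwise (positive) turn. The axis is at about (0.613, 0.087), with gearbox yaw about -3.5°. I'll move above it.

Request:
{"api": "arm_command", "payload": {"dp": [[-45, -28, -10], [-45, -28, -10], [-45, -28, -10], [-45, -28, -10], [-45, -28, -10], [-45, -28, -10], [-45, -28, -10], [-45, -28, -10]], "twist": [0, 0, 0, 0, 0, 0, 0, 0]}}

```text
time: 1.1
ee_pos: [0.4746, 0.2551, 0.2941]
tcp_rot: [-3.141, -0.0, 2.799]
contact_force: [-0.1, 1.8, 0.9]
finger_gap: 1.0
gripper_force: 0.0
```

Request:
{"api": "arm_command", "payload": {"dp": [[-45, -28, 0], [-45, -28, 0], [-45, -28, 0], [-45, -28, 0], [0, 0, 0], [0, 0, 0], [0, 0, 0], [0, 0, 0]], "twist": [0, 0, 0, 0, 10.5, 10.5, 10.5, 10.5]}}

```text
time: 2.1
ee_pos: [0.6055, 0.0906, 0.2935]
tcp_rot: [-3.141, -0.0, 2.06]
contact_force: [0.1, -0.2, -0.7]
finger_gap: 0.999
gripper_force: 0.0
```

Request:
{"api": "arm_command", "payload": {"dp": [[0, 0, 0], [0, 0, 0], [0, 0, 0], [0, 0, 0], [0, 0, 0], [0, 0, 0], [0, 0, 0], [0, 0, 0]], "twist": [10.5, 10.5, 10.5, 10.5, 10.5, 10.5, 10.5, 10.5]}}

```text
time: 3.1
ee_pos: [0.6055, 0.0907, 0.2936]
tcp_rot: [-3.141, 0.001, 0.594]
contact_force: [-0.4, 0.3, -0.6]
finger_gap: 0.998
gripper_force: 0.0
```

Request:
{"api": "arm_command", "payload": {"dp": [[0, 0, 0], [0, 0, 0], [0, 0, 0], [0, 0, 0], [0, 0, 0], [0, 0, 0], [0, 0, 0], [0, 0, 0]], "twist": [10, 10, 10, 8, 0, 0, 0, 0]}}

```text
time: 4.1
ee_pos: [0.6057, 0.0907, 0.2939]
tcp_rot: [-3.142, 0.0, -0.063]
contact_force: [-0.2, -0.4, -0.3]
finger_gap: 0.998
gripper_force: 0.0
```

Run:
```python
from h import *
s=read_state();c=camera("wrist");T=wristT(c,s)
np.save("w1.npy",dict(c=c,s=s),allow_pickle=True)
print(s["time"],s["ee_pos"],s["tcp_rot"],s["joints"],c["vertical_fov"],np.linalg.inv(T)[:3,3],c["hand_eye"])
cv2.imwrite("pics/w1.png",cv2.resize(c["img"],(800,600),interpolation=cv2.INTER_CUBIC)[:,:,::-1])
print(proj(c,[[.613,.087,.152],[.587,.152,.11],[.584,.025,.11]],T)*800/560)
```

```text
4.1 [0.60570231 0.09069078 0.29390981] [-3.14158985e+00  2.83457944e-05 -6.25505003e-02] [5.11530869e-02 4.12571815e-01 1.26109999e+00 6.03226817e-06
 1.46794869e+00 1.68449929e+00] 65.12948895994263 [0.67563363 0.08567321 0.46545037] [[ 3.02522060e-04 -9.67782137e-01 -2.51788889e-01  7.01033355e-02]
 [ 9.99999908e-01  2.16171663e-04  3.70607926e-04  6.35888658e-04]
 [-3.04238107e-04 -2.51788978e-01  9.67782113e-01 -1.71542547e-01]
 [ 0.00000000e+00  0.00000000e+00  0.00000000e+00  1.00000000e+00]]
[[402.69476346 272.99892105]
 [321.30201048 300.14536077]
 [483.9213066  294.041286  ]]
```

View pics/w1.png

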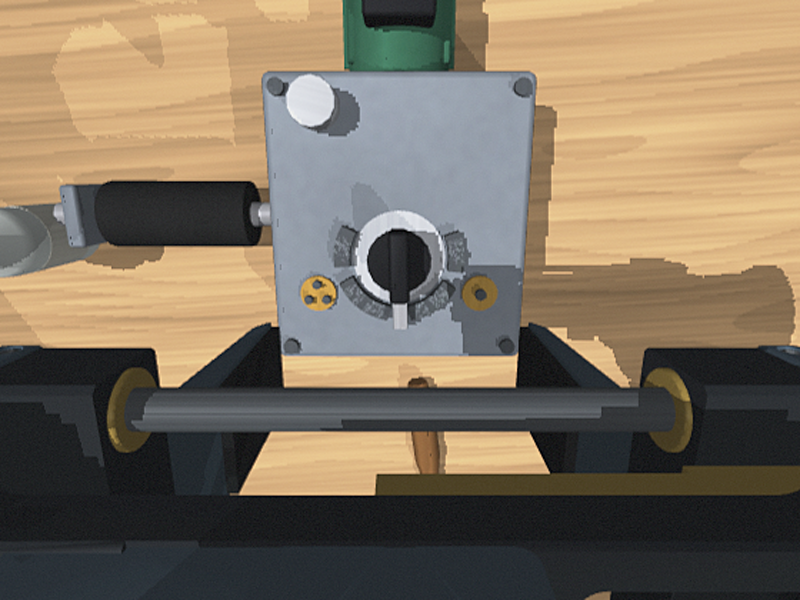

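The wrist view shows the one-stud disc at right (480,294) and the three-stud disc at left (319,293). The knob's bar runs vertically at (400,265), with the pointer tip at (401,325). I'll enlarge it to find the axis and the notch.

Run:
```python
from h import *
d=np.load("w1.npy",allow_pickle=True).item();c,s=d["c"],d["s"];T=wristT(c,s)
cv2.imwrite("pics/w1c.png",cv2.resize(c["img"][135:240,210:350],(800,600),interpolation=cv2.INTER_CUBIC)[:,:,::-1])
k=.7
L=onz(c,np.array((319,293))*k,.107,T);R=onz(c,np.array((480,294))*k,.107,T)
y=(L-R)[:2];print(L,R,np.linalg.norm(y));y/=np.linalg.norm(y);x=np.array([y[1],-y[0]])
print("yaw",np.degrees(np.arctan2(x[1],x[0])),"axis",(L+R)[:2]/2+.02847*x)
for uv in((277,87),(522,86),(505,345),(292,346)): print(onz(c,np.array(uv)*k,.1,T))
```

```text
[0.59213766 0.15376231 0.107     ] [0.58345202 0.02756356 0.107     ] 0.1264972884117927
yaw -3.9371798885535245 axis [0.61619765 0.08870811]
[0.74416064 0.16922632 0.1       ]
[ 0.73387533 -0.00662275  0.1       ]
[0.53702779 0.00667144 0.1       ]
[0.5471022  0.18204705 0.1       ]
```

View pics/w1c.png

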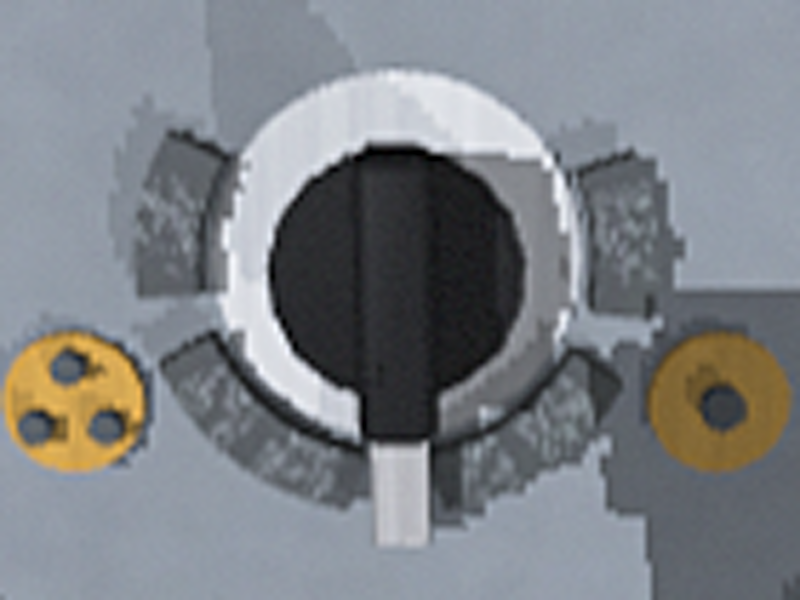

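Run:
```python
from h import *
d=np.load("w1.npy",allow_pickle=True).item();c,s=d["c"],d["s"];T=wristT(c,s)
f=lambda u,v,z: onz(c,(210+u*140/800-.4,135+v*105/600-.4),z,T)
yaw=np.radians(-3.9);ax=np.array([.6155,.0885])
def g(p):
    q=p[:2]-ax;x=np.cos(yaw)*q[0]+np.sin(yaw)*q[1];y=-np.sin(yaw)*q[0]+np.cos(yaw)*q[1]
    return np.round([x*1e3,y*1e3,np.hypot(x,y)*1e3,np.arctan2(-y,-x)],3)
for n,u,v,z in(("bar front",398,440,.152),("bar rear",396,150,.152),("ptr tip",402,546,.115),("barL",362,400,.152),("barR",437,400,.152),("dL",75,402,.107),("dR",720,402,.107),
 ("up in",590,300,.11),("up out",655,315,.11),("lo in",575,352,.11),("lo out",620,380,.11),("white ring top",397,70,.1),("white L",218,265,.1),("white R",580,265,.1),
 ("L up in",205,292,.11),("L up out",137,296,.11),("L lo in",215,335,.11),("L lo out",162,365,.11)):
    p=f(u,v,z);print(n,p,g(p))
```

```text
bar front [0.59261498 0.09083541 0.152     ] [-22.991   0.773  23.004  -0.034]
bar rear [0.64232219 0.08806654 0.152     ] [26.79   1.392 26.826 -3.09 ]
ptr tip [0.56133014 0.09200037 0.115     ] [-5.4282e+01 -1.9200e-01  5.4283e+01  4.0000e-03]
barL [0.60008932 0.09656021 0.152     ] [-15.923   6.993  17.391  -0.414]
barR [0.59928756 0.08371194 0.152     ] [-15.849  -5.88   16.905   0.355]
dL [0.59235026 0.15438794 0.107     ] [-27.578  64.161  69.836  -1.165]
dR [0.58446292 0.02799297 0.107     ] [-26.85  -62.478  68.003   1.165]
up in [0.60695127 0.05300244 0.11      ] [ -6.115 -35.997  36.512   1.403]
up out [0.60324471 0.04062748 0.11      ] [ -8.971 -48.595  49.416   1.388]
lo in [0.59693028 0.05627092 0.11      ] [-16.335 -33.417  37.196   1.116]
lo out [0.59083341 0.04776676 0.11      ] [-21.839 -42.317  47.62    1.094]
white ring top [0.65198499 0.08732003 0.1       ] [36.481  1.304 36.504 -3.106]
white L [0.61654563 0.12477043 0.1       ] [-1.424 36.258 36.286 -1.532]
white R [0.61211784 0.05378885 0.1       ] [ -1.013 -34.861  34.876   1.542]
L up in [0.61310534 0.12664046 0.11      ] [-4.983 37.889 38.216 -1.44 ]
L up out [0.6131425  0.13973161 0.11      ] [-5.837 50.953 51.286 -1.457]
L lo in [0.60460554 0.12545587 0.11      ] [-13.383  36.129  38.528  -1.216]
L lo out [0.59933957 0.13621598 0.11      ] [-19.368  46.506  50.378  -1.176]
```

The axis comes out at (0.617, 0.0893) with yaw -3.5°. The disc spacing and bar length match the given sizes. The slow notch appears at about 1.22 rad. I'll descend over the knob.

Request:
{"api": "arm_command", "payload": {"dp": [[2, 0.1, 14], [2, 0.1, 14], [2, 0.1, 14], [2, 0.1, 14], [2, 0.1, 14], [1.4, 0.2, 14], [0, 0, 14], [0, 0, 14]], "twist": [0, 0, 0, 0, 0, 0, 0, 0]}}

```text
time: 5.15
ee_pos: [0.617, 0.0893, 0.181]
tcp_rot: [3.142, -0.0, -0.064]
contact_force: [-0.2, 0.7, 0.2]
finger_gap: 0.999
gripper_force: 0.0
```

Request:
{"api": "arm_command", "payload": {"dp": [[0, 0, 10], [0, 0, 10], [0, 0, 10], [0, 0, 8], [0, 0, 7], [0, 0, 6], [0, 0, 5], [0, 0, 0]], "twist": [0, 0, 0, 0, 0, 0, 0, 0]}}

```text
time: 6.15
ee_pos: [0.6169, 0.0893, 0.1256]
tcp_rot: [3.142, 0.001, -0.064]
contact_force: [-0.4, -0.4, -0.2]
finger_gap: 0.997
gripper_force: 0.0
```

Run:
```python
from h import *
s=read_state();c=camera("wrist")
print(s["time"],s["ee_pos"],s["tcp_rot"],s["contact_force"])
cv2.imwrite("pics/w2.png",cv2.resize(c["img"],(800,600),interpolation=cv2.INTER_CUBIC)[:,:,::-1])
```

```text
6.15 [0.61688573 0.08925154 0.12559499] [ 3.14153869e+00  5.11551103e-04 -6.35703198e-02] [-0.35851776 -0.43733169 -0.1635883 ]
```

View pics/w2.png

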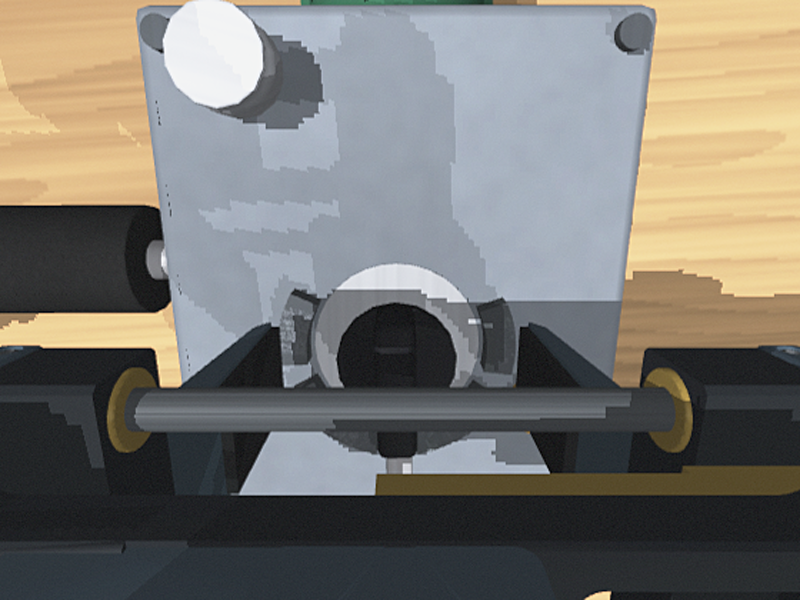

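The bar at (396,400) is centred between the fingers and aligned with them, and the tin is well clear. I'll grip lightly.

Request:
{"api": "arm_command", "payload": {"dp": [[0, 0, 0], [0, 0, 0], [0, 0, 0], [0, 0, 0], [0, 0, 0], [0, 0, 0], [0, 0, 0], [0, 0, 0]], "twist": [0, 0, 0, 0, 0, 0, 0, 0], "grip": 255, "force": 20}}

```text
time: 7.2
ee_pos: [0.6172, 0.0896, 0.126]
tcp_rot: [-3.141, -0.0, -0.064]
contact_force: [1.6, 15.5, 3.0]
finger_gap: 0.156
gripper_force: 11.7
```

The knob pushes the tool toward +y, so I'll re-centre by about 0.5 mm.

Request:
{"api": "arm_command", "payload": {"dp": [[0, -0.3, 0], [0, -0.2, 0], [0, 0, 0], [0, 0, 0], [0, 0, 0], [0, 0, 0], [0, 0, 0], [0, 0, 0]], "twist": [0, 0, 0, 0, 0, 0, 0, 0]}}

```text
time: 8.2
ee_pos: [0.6173, 0.0902, 0.126]
tcp_rot: [-3.141, -0.0, -0.064]
contact_force: [1.0, 5.8, -0.2]
finger_gap: 0.153
gripper_force: 20.0
```

Request:
{"api": "arm_command", "payload": {"dp": [[0, -0.3, 0], [0, 0, -2], [0, 0, -2], [0, 0, -2], [0, 0, -2], [0, 0, -2], [0, 0, -1.5], [0, 0, 0]], "twist": [0, 0, 0, 0, 0, 0, 0, 0]}}

```text
time: 9.2
ee_pos: [0.6172, 0.0902, 0.1372]
tcp_rot: [-3.141, -0.0, -0.064]
contact_force: [3.8, 4.7, -6.3]
finger_gap: 0.147
gripper_force: 20.0
```

The knob is lifted about 11 mm with a pull of about 6.5 N, as expected. I'll turn anticlockwise in stages.

Request:
{"api": "arm_command", "payload": {"dp": [[0, 0, 0], [0, 0, 0], [0, 0, 0], [0, 0, 0], [0, 0, 0], [0, 0, 0], [0, 0, 0], [0, 0, 0]], "twist": [-4, -5, -5, -5, -5, -5, -1, 0]}}

```text
time: 10.2
ee_pos: [0.6172, 0.0904, 0.1371]
tcp_rot: [-3.141, -0.0, 0.46]
contact_force: [3.5, 6.7, -5.6]
finger_gap: 0.155
gripper_force: 20.0
```

Request:
{"api": "arm_command", "payload": {"dp": [[0.3, -0.2, 0], [0, 0, 0], [0, 0, 0], [0, 0, 0], [0, 0, 0], [0, 0, 0], [0, 0, 0], [0, 0, 0]], "twist": [0, -5, -5, -5, -5, -5, 0, 0]}}

```text
time: 11.2
ee_pos: [0.6171, 0.0906, 0.137]
tcp_rot: [-3.141, 0.0, 0.896]
contact_force: [2.6, 5.1, -6.9]
finger_gap: 0.152
gripper_force: 20.0
```

Request:
{"api": "arm_command", "payload": {"dp": [[0.4, 0, 0], [0, 0, 0], [0, 0, 0], [0, 0, 0], [0, 0, 0], [0, 0, 0], [0, 0, 0], [0, 0, 0]], "twist": [0, -4, -4, -4, -3, 0, 0, 0]}}

```text
time: 12.2
ee_pos: [0.6171, 0.0907, 0.1372]
tcp_rot: [-3.141, 0.0, 1.158]
contact_force: [-1.1, 4.0, -7.7]
finger_gap: 0.155
gripper_force: 20.0
```

Request:
{"api": "arm_command", "payload": {"dp": [[0, 0, 1], [0, 0, 1], [0, 0, 0.6], [0, 0, 0.3], [0, 0, 0.3], [0, 0, 0.3], [0, 0, 0], [0, 0, 0]], "twist": [0, 0, 0, 0, 0, 0, 0, 0]}}

```text
time: 13.2
ee_pos: [0.6172, 0.0907, 0.1337]
tcp_rot: [-3.141, 0.0, 1.158]
contact_force: [-2.5, 4.5, -6.4]
finger_gap: 0.154
gripper_force: 20.0
```

Request:
{"api": "arm_command", "payload": {"dp": [[0, 0, 0.3], [0, 0, 0.3], [0, 0, 0], [0, 0, 0], [0, 0, 0], [0, 0, 0], [0, 0, 0], [0, 0, 0]], "twist": [0, 0, 0, 0, 0, 0, 0, 0]}}

```text
time: 14.2
ee_pos: [0.6172, 0.0907, 0.1332]
tcp_rot: [-3.141, 0.0, 1.158]
contact_force: [-2.5, 4.5, -6.2]
finger_gap: 0.153
gripper_force: 20.0
```

The full pull is still there below the land height, so the pin is entering the notch. I'll keep lowering gently.

Request:
{"api": "arm_command", "payload": {"dp": [[0, 0, 0.3], [0, 0, 0.3], [0, 0, 0.3], [0, 0, 0.3], [0, 0, 0], [0, 0, 0], [0, 0, 0], [0, 0, 0]], "twist": [0, 0, 0, 0, 0, 0, 0, 0]}}

```text
time: 15.2
ee_pos: [0.6172, 0.0907, 0.132]
tcp_rot: [-3.141, 0.0, 1.158]
contact_force: [-2.0, 5.3, -5.2]
finger_gap: 0.154
gripper_force: 20.0
```

Request:
{"api": "arm_command", "payload": {"dp": [[0, 0, 0.5], [0, 0, 0.5], [0, 0, 0.5], [0, 0, 0.5], [0, 0, 0.5], [0, 0, 0.5], [0, 0, 0], [0, 0, 0]], "twist": [0, 0, 0, 0, 0, 0, 0, 0]}}

```text
time: 16.2
ee_pos: [0.6172, 0.0907, 0.129]
tcp_rot: [-3.141, 0.0, 1.158]
contact_force: [-2.6, 5.0, -6.3]
finger_gap: 0.152
gripper_force: 20.0
```

Request:
{"api": "arm_command", "payload": {"dp": [[0, 0, 0.5], [0, 0, 0.5], [0, 0, 0.5], [0, 0, 0.5], [0, 0, 0.3], [0, 0, 0.2], [0, 0, 0], [0, 0, 0]], "twist": [0, 0, 0, 0, 0, 0, 0, 0]}}

```text
time: 17.2
ee_pos: [0.6172, 0.0907, 0.1265]
tcp_rot: [-3.141, 0.0, 1.158]
contact_force: [-2.6, 4.9, -4.8]
finger_gap: 0.154
gripper_force: 20.0
```

Request:
{"api": "arm_command", "payload": {"dp": [[0, 0, 0.3], [0, 0, 0], [0, 0, 0], [0, 0, 0], [0, 0, 0], [0, 0, 0], [0, 0, 0], [0, 0, 0]], "twist": [0, 0, 0, 0, 0, 0, 0, 0]}}

```text
time: 18.2
ee_pos: [0.6172, 0.0907, 0.1262]
tcp_rot: [-3.141, 0.0, 1.158]
contact_force: [-3.9, 5.0, -3.5]
finger_gap: 0.149
gripper_force: 20.0
```

Request:
{"api": "arm_command", "payload": {"dp": [[0, 0, 0], [0, 0, 0], [0, 0, 0], [0, 0, 0], [0, 0, 0], [0, 0, 0], [0, 0, 0], [0, 0, 0]], "twist": [0, 0, 0, 0, 0, 0, 0, 0], "grip": 0}}

```text
time: 19.2
ee_pos: [0.6175, 0.0907, 0.1263]
tcp_rot: [-3.142, 0.0, 1.158]
contact_force: [-0.3, -0.4, 0.8]
finger_gap: 0.987
gripper_force: 0.0
```

Request:
{"api": "arm_command", "payload": {"dp": [[0, 0, -5], [0, 0, -10], [0, 0, -20], [0, 0, -25], [0, 0, -30], [0, 0, -30], [0, 0, -25], [0, 0, -10]], "twist": [0, 0, 0, 0, 0, 0, 0, 0]}}

```text
time: 20.2
ee_pos: [0.6181, 0.0907, 0.2834]
tcp_rot: [3.139, -0.001, 1.158]
contact_force: [0.7, 0.3, -0.5]
finger_gap: 0.997
gripper_force: 0.0
```

Run:
```python
from h import *
s=read_state();c=camera("wrist");T=wristT(c,s);t=camera("top")
np.save("w3.npy",dict(c=c,s=s),allow_pickle=True)
print(s["time"],s["ee_pos"],s["tcp_rot"],s["contact_force"])
u,v=proj(c,[[.6172,.0907,.11]],T)[0].astype(int);print(u,v)
v0=max(0,v-75);u0=u-80
print(u0,v0)
cv2.imwrite("pics/w3.png",cv2.resize(c["img"][v0:v0+120,u0:u0+160],(800,600),interpolation=cv2.INTER_CUBIC)[:,:,::-1])
```

```text
20.2 [0.6180514  0.09072329 0.2833986 ] [ 3.13915410e+00 -1.21655942e-03  1.15821051e+00] [ 0.73718275  0.30834402 -0.45411469]
278 192
198 117
```

View pics/w3.png

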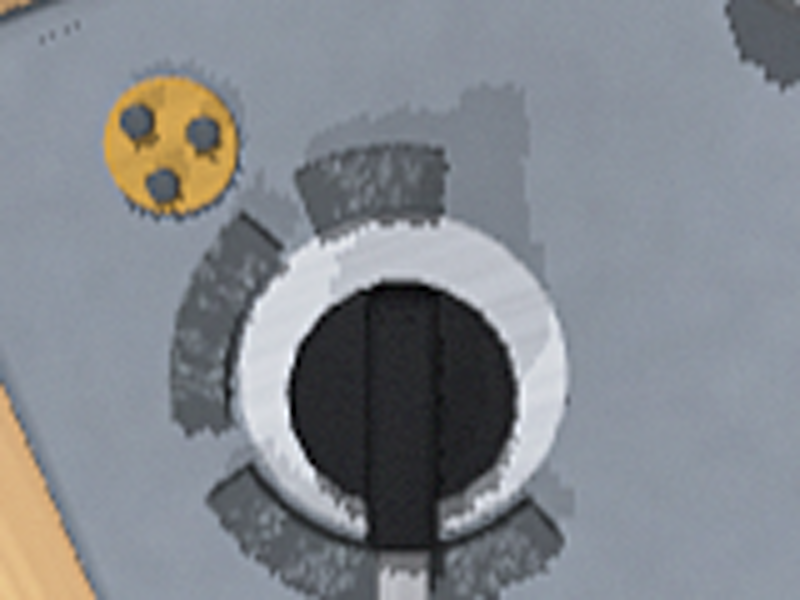

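The fingers are open and clear. The pointer at (405,580) sits between two lands, seen from the slow side. I'll back off and check once that the pin is seated.

Request:
{"api": "arm_command", "payload": {"dp": [[-3, 0, -6], [-3, 0, -6], [-4, 0, -6], [-4, 0, -6], [-4, 0, -6], [-2, 0, 0], [0, 0, 0], [0, 0, 0]], "twist": [0, 0, 0, 0, 0, 0, 0, 0]}}

```text
time: 21.3
ee_pos: [0.6094, 0.0724, 0.3111]
tcp_rot: [-3.141, 0.0, 1.158]
contact_force: [-0.7, -0.6, -0.2]
finger_gap: 1.001
gripper_force: 0.0
```

Run:
```python
from h import *
s=read_state();c=camera("wrist");T=wristT(c,s)
np.save("w4.npy",dict(c=c,s=s),allow_pickle=True)
ax=np.array([.6172,.0907]);ya=1.158
u,v=proj(c,[[*ax,.11]],T)[0].astype(int);u0,v0=u-70,v-45
print(s["time"],s["ee_pos"],u0,v0)
cv2.imwrite("pics/w4.png",cv2.resize(c["img"][v0:v0+105,u0:u0+140],(800,600),interpolation=cv2.INTER_CUBIC)[:,:,::-1])
d=np.array([-np.cos(ya),-np.sin(ya)])
for lift in(0,.008):
  for n,r,z in(("barfront",.025,.152),("barrear",-.025,.152)):
    print(lift,n,(proj(c,[[*(ax+d*r),z+lift]],T)[0]-[u0,v0])*800/140)
  e=np.array([-d[1],d[0]]); print("width at front",np.ptp([(proj(c,[[*(ax+d*.02+e*k),.152+lift]],T)[0]*800/140)[0] for k in(-.007,.007)]))
```

```text
21.3 [0.60943052 0.0724416  0.31106972] 209 125
0 barfront [403.2322282  426.80896171]
0 barrear [403.44073273 145.81580625]
width at front 77.92991189294366
0.008 barfront [403.19236875 436.83964853]
0.008 barrear [403.40437156 149.41038347]
width at front 79.75959608339781
```

View pics/w4.png

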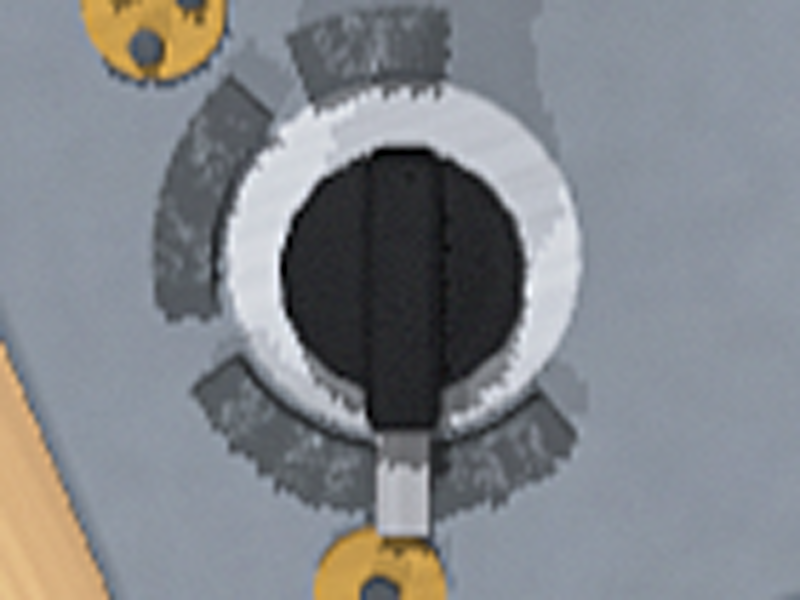

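The pointer lies over the one-stud disc, between two lands. The bar's front end is at row 428 and its rear end at 148. That matches the home prediction (427 and 146) rather than a raised knob (437 and 149). Handing in.

```bash
python3 -c "
from station import close_job; print(close_job())"
```

```text
the job is handed in; nothing more can be done
None
```

The gearbox is set to slow: the knob is down in the notch by the one-stud disc (about 1.22 rad), the final picture shows it fully home, and the gripper is open and clear. I handed it in after about 21 s; no verdict was returned.

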